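# Find the rocking cover of the parts case and seat it

## Robot

A 7-joint arm with a two-finger parallel gripper is mounted at the origin on the work surface. World frame = base frame: x ahead of the robot, y to its left, z up, the work surface at z = 0. Lengths are in m, angles in degrees, forces in N, time in s.
With the tool pointing down it reaches from about 0.4 to 0.875 m from the base axis. Payload 4.4 kg.
Tool frame: the origin (TCP) lies on the centre line of the jaws, within the pads' length; the fingertips stand 19 mm ahead of it and the grasp point (between the pads) is the TCP; z points along the fingers, y is the line along which they close (so a half turn about z gives the same grasp; the last joint's range is limited). The gripper opens to 85 mm and grips with 20 to 120 N. Pads are 22 mm wide; open, the fingers measure 114 mm over their backs; the gripper's body (76 mm by 85 mm) begins 54 mm behind the grasp point. The pads swing forward as they close: fully open they stand 13 mm farther back than shut.
Start: joints at [-77.338, 36.005, 2.206, 86.941, -1.547, 57.084, -1.146], TCP at [0.184, 0.623, 0.25] pointing down, gripper open.
Joint ranges: [-175.42, 175.42], [-21.48, 121.26], [-71.46, 75.88], [10.55, 141.38], [-63.04, 243.04], [13.31, 113.54], [-168.57, 168.57]. Speed limits (degrees/s): [147.25, 147.25, 180, 180, 180, 180, 180].

## Interface

Orientations are given as [roll, pitch, yaw] about the fixed x, y, z axes, in that order (R = Rz(yaw) Ry(pitch) Rx(roll)).
In Python, from rig import sense, read_camera, sign_off gives the robot as it stands. The module is installed in compiled form; this text tells all that it offers.
- The arm moves only by the tool apply_moves, never from a script. Its argument "deltas" is a list of rows, each a list of 7 numbers: the turn, a rotation vector about the world's x, y, z in rad, then the shift along the world's x, y, z in cm, then the opening, from 0 (shut) to 1 (fully open). A call has exactly 5 rows; each row is the pose to reach, as a shift and turn from the pose commanded when the call began; what a row does not reach only later rows make up. A row lasts 1/12 s, in which the tool goes at most 41.7 mm and 7.16 degrees, less where a joint would pass 70% of its speed; a pose out of reach is approached as far as the arm can. A call with a gripper value outside its range is refused whole. The fingers move at their own pace and stop on an object; the grip force is fixed at half the most. Time passes only in rows, so rows that repeat a pose let the fingers close, or fill a call up. It gives the time, the measured TCP pose, the force, the opening and the grip force at its end, in the units of the state.
- sense(): the state, without advancing time (a new reading comes with each control period).
- read_camera(name): name is "side" or "top"; returns a dict with "pixels" (384x512x3 uint8, red, green, blue), "intrinsics" (3x3 intrinsics, pixels), "k1" (the pictures are not rectified: a ray, as slopes to the right and down, at radius r is drawn at 1 + k1 r^2 times it, then the intrinsics apply), "xyz" and "orientation" of the camera in the world. Camera axes: x right, y down, z forward; pixel columns grow to the right and rows downward; lengths in m; the calibration is good to about 2 mm. A picture is of the moment at which its call begins. There is no depth.
- sign_off(): hands the job in; it is judged then, once.
The state is a dict: "time": time; "joint_pos": joint angles; "joint_velocities": joint speeds; "effort": joint torques, N m; "ee_pos": TCP position; "orientation": TCP orientation; "wrist_force": force on the tool from outside, world axes, zero at the start; "torque": the same for the moment, N m; "width": finger opening in m; "finger_force": force on a finger pad.
Only numpy, scipy, OpenCV 4.12 (cv2) and the standard library are available. Lean on these libraries where they do the work, as an engineer would, in place of code of your own. Each camera call takes 0.05 s, during which the arm holds its last target. There are 200 camera calls.

## Task

One of the four wooden covers in the parts case on the bow maker's bench is not fully home and rocks. With closed fingertips press lightly near the edge of the covers, one after another, until you find the one that tips, then push that one firmly down at its middle until it is fully home and no longer rocks, and take the hand away. Go easy on the sound covers (a firm push crushes the cork under them), do not pull any cover up, and leave the other things on and around the case where they are.

Things in the scene. Friction and masses are not known exactly. Their poses are not given: they have to be found in the camera images.
- case: Low dark walnut block, 240 x 240 x 30 mm high, on the bench; origin at the middle of its underside, z up, x and y along its sides. Four identical square covers of lighter wood, 70 x 70 mm, edges rounded 4 mm, a brass dot at the middle, stand out of its top at (x, y) = (50, 50), (50, -50), (-50, 50), (-50, -50) mm in the case's frame, sides parallel to the case's.
- case_middle (a point): Middle of the case's flat top, between the covers, 30 mm above the bench, axes as the case's. The flat tops of the covers stand 9 to 15 mm above it, each a little differently: height does not tell which one is loose, and until touched the loose cover lies level like the others.
- cover_seat (a joint): How far the loose cover, whichever it is, has been pushed down (m): 0 at the start, 0.004 fully home, negative if pulled up. At its middle it does not give to a light press; 15 to 20 N within 5 mm of the middle slides it 4 mm straight down onto a hard ledge, where it stays and rocks no more.
- cover_rock (a joint): Tilt of the loose cover, whichever it is, about its middle line along the case's y (rad): 0 level, positive when its case +x side is down. Before seating, a press of 2 to 5 N some 25 mm from its middle towards the case's +x or -x dips that side about 3 mm (0.14 rad, as far as it tips); let go, it comes up level.
- button: Brass screw button standing on the case's top at the middle between the four covers, 18 mm across, 26 mm high; origin at the middle of its foot. Leave alone.
- frog: Small pale wooden bow frog lying on the case's top in the lane between the two covers on the case's +y side, 13 x 40 x 18 mm; origin at the middle of its underside. Leave alone.
- glue: Amber glass jar with white cap standing on the bench by the case's +y side, 48 mm across, 85 mm high; origin at the middle of its foot. Leave alone.
- tin: Open aluminium cup on the bench by the case's -y side, 64 mm across, 55 mm high; origin at the middle of its foot. Leave alone.
- plane: Small steel block plane on the bench beyond the case's +x side, 45 x 130 x 50 mm; origin at the middle of its sole. Leave alone.
- driver: Screwdriver, 160 mm long, lying on the bench beyond the tin on the case's -y side; origin on its underside. Leave alone.
- firm_1 (a joint): How far one of the three sound covers is pressed down on its cork (m); in which of the four places it lies is not told. Pressed anywhere it stays level: it does not give up to 3 N, then sinks 1 mm for each further 2.5 N (0.8 mm at 5 N) and springs back to 0 when let go; spoilt above 0.004 (about 13 N).
- firm_2 (a joint): How far one of the three sound covers is pressed down on its cork (m); in which of the four places it lies is not told. Pressed anywhere it stays level: it does not give up to 3 N, then sinks 1 mm for each further 2.5 N (0.8 mm at 5 N) and springs back to 0 when let go; spoilt above 0.004 (about 13 N).
- firm_3 (a joint): How far one of the three sound covers is pressed down on its cork (m); in which of the four places it lies is not told. Pressed anywhere it stays level: it does not give up to 3 N, then sinks 1 mm for each further 2.5 N (0.8 mm at 5 N) and springs back to 0 when let go; spoilt above 0.004 (about 13 N).

How it is judged:
By the outcome, as a careful person would: the job done as asked, in the order asked, and still so for the second after the job is handed in, with the robot touching nothing.
It also fails if it takes over 54 s, if anything falls off the work surface, if the arm or the gripper's body presses on something with over 40 N, if the wrist force passes 120 N, or if a joint passes its speed limit or range.

## Working session

There is one attempt and no reset: what is moved stays moved. The work goes in short steps, Python scripts to look and compute and a tool call to move; the robot and the scene stay as the last step left them, time stands still between calls to the robot, and variables do not carry over. Pictures are saved under pics/ and viewed, at most 10 in all, crops included, and the job is handed in when it is done.

Besides the shell and the picture viewer there is one more tool, called after "Request:" as name(argument=value, ...), one argument or row to a line, values as JSON. apply_moves: Moves the arm, as the interface text tells. Its arguments: {"type":"object","properties":{"deltas":{"type":"array"}},"required":["deltas"]}

```bash
mkdir -p pics; python3 - <<'E'
from rig import *
import cv2,pickle
for n in("side","top"):
    d=read_camera(n);cv2.imwrite(f"pics/{n}0.png",d["pixels"][:,:,::-1]);pickle.dump(d,open(n+".pkl","wb"))
    print(n,d["intrinsics"],d["k1"],d["xyz"],d["orientation"])
s=sense();print({k:s[k] for k in("time","ee_pos","orientation","wrist_force","width")})
E
```

```text
side [[425.20135871   0.         252.75202681]
 [  0.         425.20135871 189.2299341 ]
 [  0.           0.           1.        ]] 0.002234645019230872 [0.50368737 0.68974739 0.71139593] [-135.11458975   -1.13543367 -169.94929986]
top [[394.57323857   0.         260.04559187]
 [  0.         394.57323857 187.94607405]
 [  0.           0.           1.        ]] -0.10331602674283491 [0.46144358 0.00382464 1.17175992] [-172.41349759   -0.44956983  -88.611451  ]
{'time': 0.1, 'ee_pos': array([0.18370668, 0.62294793, 0.24948083]), 'orientation': array([-1.79901376e+02,  1.41667974e-03,  1.63565740e+02]), 'wrist_force': array([-0.31026979, -0.41252874,  0.56246497]), 'width': 0.08512521947272708}
```

View pics/side0.png

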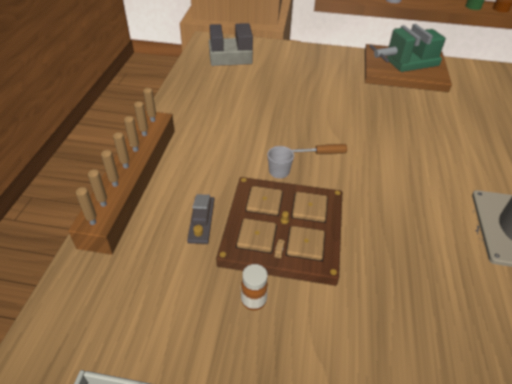

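View pics/top0.png

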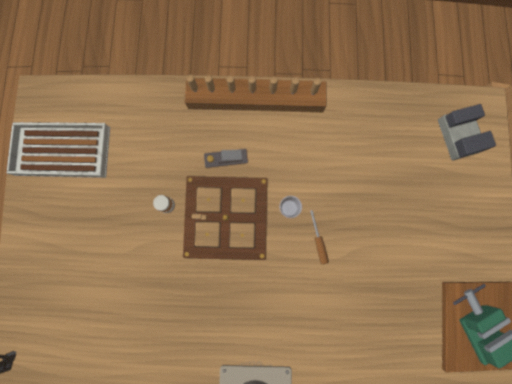

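The side view shows the case at about (283,228), plane to its left, glue at (254,287), tin at (280,162). In the top view the case is centred at about (226,217), with the plane above it (+x) and the glue to the left (+y). I'll enlarge both.

```bash
python3 - <<'E'
import cv2
a=cv2.imread("pics/side0.png")[165:290,210:360];b=cv2.imread("pics/top0.png")[168:268,175:275]
cv2.imwrite("pics/sidec.png",cv2.resize(a,(720,600),interpolation=cv2.INTER_CUBIC))  # 4.8x
cv2.imwrite("pics/topc.png",cv2.resize(b,None,fx=6,fy=6,interpolation=cv2.INTER_CUBIC))
E
```

```text
(no output)
```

View pics/sidec.png

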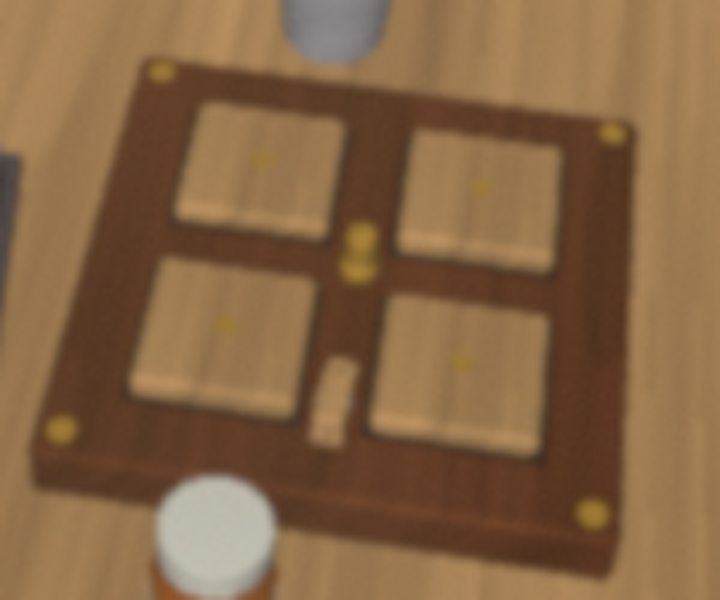

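View pics/topc.png

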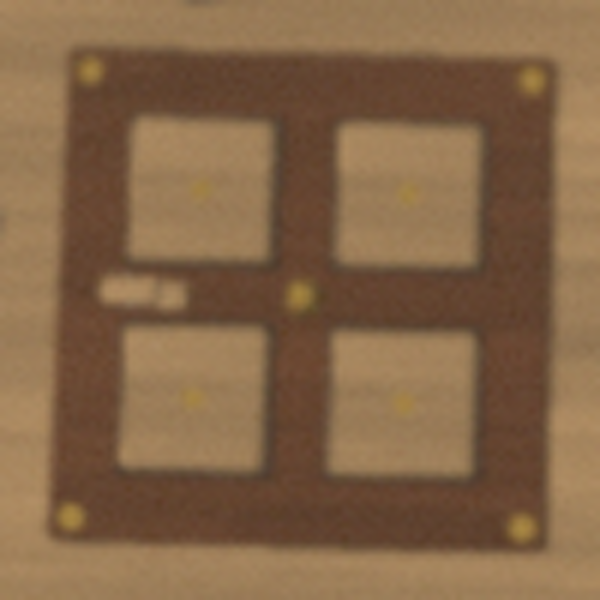

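The crops show the four brass dots clearly. Top crop: (203,190), (408,194), (193,400), (404,404). Side crop: (226,325), (262,159), (462,362), (483,188). The corner discs are also visible in both. I'll triangulate these points.

```bash
cat >geo.py <<'E'
import numpy as np,pickle,cv2
from scipy.spatial.transform import Rotation as R
cam={n:pickle.load(open(n+".pkl","rb")) for n in("side","top")}
def ray(n,u,v):
    c=cam[n];k=c["intrinsics"];d=np.array([(u-k[0,2])/k[0,0],(v-k[1,2])/k[1,1]])
    p=cv2.undistortPoints(np.array([[[u,v]]],float),k,np.array([c["k1"],0,0,0]))[0,0]
    r=R.from_euler("xyz",c["orientation"],degrees=True).apply([*p,1]);return np.array(c["xyz"]),r/np.linalg.norm(r)
def tri(a,b):
    (o1,d1),(o2,d2)=ray("top",*a),ray("side",*b)
    t=np.linalg.lstsq(np.c_[d1,-d2],o2-o1,rcond=None)[0];p,q=o1+t[0]*d1,o2+t[1]*d2
    return (p+q)/2,np.linalg.norm(p-q)
E
python3 - <<'E'
from geo import *
T=lambda u,v:((u+.5)/6-.5+175,(v+.5)/6-.5+168)
S=lambda u,v:((u+.5)/4.8-.5+210,(v+.5)/4.8-.5+165)
pts={"++":((203,190),(226,325)),"+-":((408,194),(262,159)),"-+":((193,400),(462,362)),"--":((404,404),(483,188)),
"c++":((90,71),(62,429)),"c+-":((532,81),(162,72)),"c-+":((70,517),(593,514)),"c--":((522,527),(613,133)),"button":((301,296),(362,236))}
P={}
for k,(a,b) in pts.items():
    P[k],e=tri(T(*a),S(*b));print(k,P[k].round(4),round(e,4))
d=(P["c++"]+P["c+-"]-P["c-+"]-P["c--"]);e=(P["c++"]-P["c+-"]+P["c-+"]-P["c--"])
print(np.degrees(np.arctan2(d[1],d[0])),np.degrees(np.arctan2(-e[0],e[1])),sum(P[k] for k in P if k[0]=='c')/4,sum(P[k] for k in("++","+-","-+","--"))/4)
E
```

```text
++ [0.5771 0.147  0.038 ] 0.0023
+- [0.5774 0.0482 0.0382] 0.0019
-+ [0.4766 0.1477 0.0379] 0.0029
-- [0.4767 0.047  0.0385] 0.0015
c++ [0.6349 0.2061 0.0287] 0.0021
c+- [ 0.6354 -0.0103  0.0274] 0.0016
c-+ [0.4187 0.206  0.0278] 0.0019
c-- [ 0.4192 -0.0106  0.0278] 0.0005
button [0.5264 0.0969 0.0502] 0.0019
0.05555673184736664 0.11929483756795788 [0.52705523 0.09778333 0.0279125 ] [0.5269628  0.09747141 0.03813043]
```

Case middle is at (0.527, 0.0975) with yaw about 0°. The heights agree with the text to within about 2 mm. I'll move towards the outer +x edge of the (+,+) cover with the fingers shut.

Request:
apply_moves(
  deltas=[
    [0,0,0.0144,2.1,-2.38,0,0],
    [0,0,0.0288,4.2,-4.76,0,0],
    [0,0,0.043,6.3,-7.14,0,0],
    [0,0,0.0575,8.4,-9.52,0,0],
    [0,0,0.072,10.5,-11.9,0,0],
  ],
)

```text
time: 0.52
ee_pos: [0.2895, 0.503, 0.2499]
orientation: [-179.9, -0.0, 167.8]
wrist_force: [0.9, 0.0, -0.2]
width: 0.0259
finger_force: 0.0
```

Request:
apply_moves(
  deltas=[
    [0,0,0.0144,2.1,-2.38,0,0],
    [0,0,0.0288,4.2,-4.76,0,0],
    [0,0,0.043,6.3,-7.14,0,0],
    [0,0,0.0575,8.4,-9.52,0,0],
    [0,0,0.072,10.5,-11.9,0,0],
  ],
)

```text
time: 0.93
ee_pos: [0.3945, 0.384, 0.2501]
orientation: [-180.0, -0.0, 171.9]
wrist_force: [0.6, 0.4, -1.7]
width: 0.0
finger_force: 0.0
```

Request:
apply_moves(
  deltas=[
    [0,0,0.0144,2.1,-2.38,0,0],
    [0,0,0.0288,4.2,-4.76,0,0],
    [0,0,0.043,6.3,-7.14,0,0],
    [0,0,0.0575,8.4,-9.52,0,0],
    [0,0,0.072,10.5,-11.9,0,0],
  ],
)

```text
time: 1.35
ee_pos: [0.4995, 0.265, 0.25]
orientation: [-180.0, -0.0, 176.0]
wrist_force: [0.7, -0.0, -0.7]
width: -0.0001
finger_force: 0.0
```

Request:
apply_moves(
  deltas=[
    [0,0,0.0144,2.1,-2.38,0,0],
    [0,0,0.0288,4.2,-4.76,0,0],
    [0,0,0.043,6.3,-7.14,0,0],
    [0,0,0.0575,8.4,-9.52,0,0],
    [0,0,0.071,10.3,-11.8,0,0],
  ],
)

```text
time: 1.77
ee_pos: [0.6027, 0.1467, 0.2499]
orientation: [-180.0, -0.0, -180.0]
wrist_force: [0.1, 1.2, -0.5]
width: -0.0001
finger_force: 0.0
```

Request:
apply_moves(
  deltas=[
    [0,0,0,0,0,-4,0],
    [0,0,0,0,0,-8,0],
    [0,0,0,0,0,-12,0],
    [0,0,0,0,0,-16,0],
    [0,0,0,0,0,-18.2,0],
  ],
)

```text
time: 2.18
ee_pos: [0.5989, 0.1476, 0.0636]
orientation: [-179.9, -0.4, -180.0]
wrist_force: [-1.1, -0.8, 0.4]
width: -0.0001
finger_force: 0.0
```

Request:
apply_moves(
  deltas=[
    [0,0,0,0,0,-0.1,0],
    [0,0,0,0,0,-0.2,0],
    [0,0,0,0,0,-0.3,0],
    [0,0,0,0,0,-0.3,0],
    [0,0,0,0,0,-0.3,0],
  ],
)

```text
time: 2.6
ee_pos: [0.6032, 0.1488, 0.0673]
orientation: [179.9, 0.2, -180.0]
wrist_force: [-0.4, -0.1, -0.4]
width: 0.0003
finger_force: 0.0
```

Request:
apply_moves(
  deltas=[
    [0,0,0,0,0,0,0],
    [0,0,0,0,0,0,0],
    [0,0,0,0,0,-0.03,0],
    [0,0,0,0,0,-0.06,0],
    [0,0,0,0,0,-0.1,0],
  ],
)

```text
time: 3.02
ee_pos: [0.6019, 0.1485, 0.0644]
orientation: [180.0, 0.0, -180.0]
wrist_force: [0.1, 0.3, 0.0]
width: -0.0001
finger_force: 0.0
```

Request:
apply_moves(
  deltas=[
    [0,0,0,0,0,-0.03,0],
    [0,0,0,0,0,-0.06,0],
    [0,0,0,0,0,-0.1,0],
    [0,0,0,0,0,-0.1,0],
    [0,0,0,0,0,-0.1,0],
  ],
)

```text
time: 3.43
ee_pos: [0.6018, 0.1484, 0.0632]
orientation: [-180.0, -0.0, -180.0]
wrist_force: [0.2, 0.3, -0.6]
width: -0.0002
finger_force: 0.0
```

Request:
apply_moves(
  deltas=[
    [0,0,0,0,0,-0.03,0],
    [0,0,0,0,0,-0.06,0],
    [0,0,0,0,0,-0.1,0],
    [0,0,0,0,0,-0.1,0],
    [0,0,0,0,0,-0.1,0],
  ],
)

```text
time: 3.85
ee_pos: [0.6019, 0.1485, 0.0623]
orientation: [-180.0, -0.0, -180.0]
wrist_force: [-0.1, 1.1, -0.4]
width: 0.0001
finger_force: 0.0
```

Request:
apply_moves(
  deltas=[
    [0,0,0,0,0,-0.03,0],
    [0,0,0,0,0,-0.06,0],
    [0,0,0,0,0,-0.1,0],
    [0,0,0,0,0,-0.1,0],
    [0,0,0,0,0,-0.1,0],
  ],
)

```text
time: 4.27
ee_pos: [0.6018, 0.1485, 0.0613]
orientation: [-180.0, -0.0, -180.0]
wrist_force: [-0.4, 1.2, 0.0]
width: 0.0003
finger_force: 0.0
```

Request:
apply_moves(
  deltas=[
    [0,0,0,0,0,-0.03,0],
    [0,0,0,0,0,-0.06,0],
    [0,0,0,0,0,-0.1,0],
    [0,0,0,0,0,-0.1,0],
    [0,0,0,0,0,-0.1,0],
  ],
)

```text
time: 4.68
ee_pos: [0.6019, 0.1485, 0.0603]
orientation: [180.0, 0.0, -180.0]
wrist_force: [0.5, 0.1, 0.3]
width: 0.0001
finger_force: 0.1
```

Request:
apply_moves(
  deltas=[
    [0,0,0,0,0,-0.03,0],
    [0,0,0,0,0,-0.06,0],
    [0,0,0,0,0,-0.1,0],
    [0,0,0,0,0,-0.1,0],
    [0,0,0,0,0,-0.1,0],
  ],
)

```text
time: 5.1
ee_pos: [0.6022, 0.1485, 0.0594]
orientation: [180.0, 0.0, -180.0]
wrist_force: [0.5, 0.5, 2.2]
width: 0.0001
finger_force: 0.6
```

Request:
apply_moves(
  deltas=[
    [0,0,0,0,0,-0.03,0],
    [0,0,0,0,0,-0.06,0],
    [0,0,0,0,0,-0.1,0],
    [0,0,0,0,0,-0.1,0],
    [0,0,0,0,0,-0.1,0],
  ],
)

```text
time: 5.52
ee_pos: [0.6023, 0.1485, 0.0585]
orientation: [180.0, 0.1, -180.0]
wrist_force: [1.7, -0.1, 2.6]
width: -0.0
finger_force: 1.1
```

Request:
apply_moves(
  deltas=[
    [0,0,0,0,0,-0.03,0],
    [0,0,0,0,0,-0.06,0],
    [0,0,0,0,0,-0.1,0],
    [0,0,0,0,0,-0.1,0],
    [0,0,0,0,0,-0.1,0],
  ],
)

```text
time: 5.93
ee_pos: [0.6024, 0.1485, 0.0579]
orientation: [180.0, 0.1, -180.0]
wrist_force: [2.0, -0.9, 6.6]
width: 0.0001
finger_force: 2.8
```

```bash
python3 - <<'E'
from rig import *
import cv2
f=[];m=[]
for i in range(4):
    d=read_camera("side");s=sense();f.append(s["wrist_force"]);m.append(s["torque"])
import numpy as np
print(np.mean(f,0).round(2),np.mean(m,0).round(3),s["ee_pos"])
a=d["pixels"][165:290,210:360,::-1]
cv2.imwrite("pics/side1.png",cv2.resize(a,(720,600),interpolation=cv2.INTER_CUBIC))
E
```

```text
[ 1.96 -0.39  5.31] [-0.097 -0.329  0.004] [0.60248673 0.14848451 0.05792489]
```

View pics/side1.png

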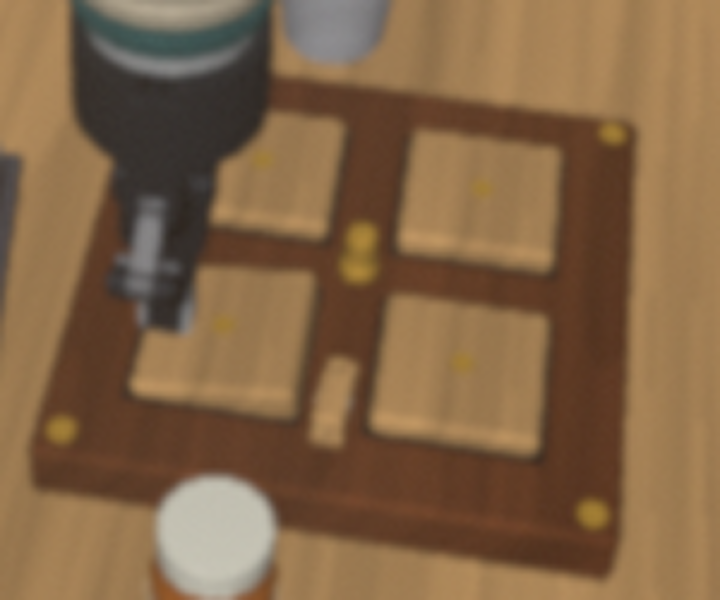

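The tip is at about (165,320) on the +x edge of the (+,+) cover. Any tilt is too small to see by eye, so I'll compare the corners with the first picture at sub-pixel level.

```bash
cat >flow.py <<'E'
from rig import *
import cv2,numpy as np
def flow(corners,n=4):
    a=cv2.cvtColor(cv2.imread("pics/side0.png"),cv2.COLOR_BGR2GRAY)
    p=np.array([[(u+.5)/4.8-.5+210,(v+.5)/4.8-.5+165] for u,v in corners],np.float32)[:,None]
    r=[];f=[];m=[]
    for i in range(n):
        b=cv2.cvtColor(read_camera("side")["pixels"],cv2.COLOR_RGB2GRAY)
        r.append((cv2.calcOpticalFlowPyrLK(a,b,p,None,winSize=(9,9),maxLevel=0)[0]-p)[:,0])
        s=sense();f.append(s["wrist_force"]);m.append(s["torque"])
    print(np.mean(r,0).round(2).tolist());print(np.mean(f,0).round(2),np.mean(m,0).round(3),s["ee_pos"].round(4),s["time"])
E
python3 - <<'E'
from flow import *
# ++ front-left corner, front-right, back-right, dot; -+ corners: FL, FR, BR, dot
flow([(130,390),(298,412),(316,277),(226,325),(372,430),(541,450),(548,315),(462,362)])
E
```

```text
[[0.14000000059604645, 0.4300000071525574], [-0.05999999865889549, 0.05999999865889549], [0.10999999940395355, -1.340000033378601], [-0.2199999988079071, 0.5899999737739563], [-0.10000000149011612, 0.07999999821186066], [0.10999999940395355, 0.07000000029802322], [0.11999999731779099, -0.15000000596046448], [0.550000011920929, 0.14000000059604645]]
[ 1.76 -0.46  5.35] [-0.1   -0.361 -0.001] [0.6025 0.1485 0.0579] 6.3333
```

The far corner of the (+,+) cover rose about 1.3 px and the pressed side dropped, while the neighbouring cover stayed still. The sideways force also fits a tip. I'll lift off, check that it comes up level, then go to its middle.

Request:
apply_moves(
  deltas=[
    [0,0,0,0,0,0.2,0],
    [0,0,0,0,0,0.5,0],
    [0,0,0,0,0,0.8,0],
    [0,0,0,0,0,1.0,0],
    [0,0,0,0,0,1.0,0],
  ],
)

```text
time: 6.75
ee_pos: [0.6015, 0.1486, 0.0675]
orientation: [180.0, -0.0, -180.0]
wrist_force: [0.5, 1.2, -0.1]
width: -0.0
finger_force: 0.0
```

```bash
python3 - <<'E'
from flow import *
flow([(130,390),(298,412),(316,277),(226,325),(372,430),(541,450),(548,315),(462,362)])
E
```

```text
[[-0.14000000059604645, 0.07999999821186066], [-0.07000000029802322, 0.15000000596046448], [0.09000000357627869, -0.11999999731779099], [0.25999999046325684, 1.0299999713897705], [-0.10000000149011612, 0.09000000357627869], [0.11999999731779099, 0.07000000029802322], [0.12999999523162842, -0.1599999964237213], [0.5799999833106995, 0.25]]
[-0.3   0.1   0.12] [-0.015 -0.01   0.011] [0.6015 0.1484 0.0671] 6.95
```

The corner came back level, so the (+,+) cover is the loose one. Moving to its middle.

Request:
apply_moves(
  deltas=[
    [0,0,0,-0.6,0,0,0],
    [0,0,0,-1.3,-0.1,0,0],
    [0,0,0,-2.0,-0.1,0,0],
    [0,0,0,-2.45,-0.1,0,0],
    [0,0,0,-2.45,-0.1,0,0],
  ],
)

```text
time: 7.37
ee_pos: [0.5755, 0.1475, 0.0672]
orientation: [-180.0, -0.1, -180.0]
wrist_force: [-0.9, 0.3, 0.4]
width: -0.0
finger_force: 0.0
```

Request:
apply_moves(
  deltas=[
    [0,0,0,0,0,-0.1,0],
    [0,0,0,0,0,-0.2,0],
    [0,0,0,0,0,-0.4,0],
    [0,0,0,0,0,-0.5,0],
    [0,0,0,0,0,-0.6,0],
  ],
)

```text
time: 7.78
ee_pos: [0.5775, 0.1474, 0.061]
orientation: [-180.0, -0.0, -180.0]
wrist_force: [-0.0, 0.1, 0.5]
width: -0.0
finger_force: 0.0
```

Request:
apply_moves(
  deltas=[
    [0,0,0,0,0,-0.03,0],
    [0,0,0,0,0,-0.06,0],
    [0,0,0,0,0,-0.1,0],
    [0,0,0,0,0,-0.1,0],
    [0,0,0,0,0,-0.1,0],
  ],
)

```text
time: 8.2
ee_pos: [0.5774, 0.1474, 0.0606]
orientation: [180.0, 0.0, -180.0]
wrist_force: [-0.5, 0.1, 1.9]
width: -0.0
finger_force: 1.5
```

Request:
apply_moves(
  deltas=[
    [0,0,0,0,0,-0.03,0],
    [0,0,0,0,0,-0.06,0],
    [0,0,0,0,0,-0.1,0],
    [0,0,0,0,0,-0.1,0],
    [0,0,0,0,0,-0.1,0],
  ],
)

```text
time: 8.62
ee_pos: [0.5774, 0.1474, 0.0605]
orientation: [180.0, 0.0, -180.0]
wrist_force: [-2.3, -1.1, 11.4]
width: 0.0002
finger_force: 5.3
```

It holds 11 N at the middle without sinking, where a sound cover would have given over 3 mm. This is the right one, so I'll push on.

Request:
apply_moves(
  deltas=[
    [0,0,0,0,0,-0.03,0],
    [0,0,0,0,0,-0.06,0],
    [0,0,0,0,0,-0.1,0],
    [0,0,0,0,0,-0.1,0],
    [0,0,0,0,0,-0.1,0],
  ],
)

```text
time: 9.03
ee_pos: [0.5774, 0.1474, 0.0598]
orientation: [180.0, 0.0, -180.0]
wrist_force: [-3.4, -0.8, 13.4]
width: -0.0001
finger_force: 6.7
```

Request:
apply_moves(
  deltas=[
    [0,0,0,0,0,-0.03,0],
    [0,0,0,0,0,-0.06,0],
    [0,0,0,0,0,-0.1,0],
    [0,0,0,0,0,-0.1,0],
    [0,0,0,0,0,-0.1,0],
  ],
)

```text
time: 9.45
ee_pos: [0.5774, 0.1474, 0.0588]
orientation: [180.0, 0.0, -180.0]
wrist_force: [-3.7, -1.5, 13.2]
width: -0.0
finger_force: 6.8
```

Sliding at a steady 13 N or so. Continuing down to the ledge.

Request:
apply_moves(
  deltas=[
    [0,0,0,0,0,-0.03,0],
    [0,0,0,0,0,-0.06,0],
    [0,0,0,0,0,-0.1,0],
    [0,0,0,0,0,-0.12,0],
    [0,0,0,0,0,-0.15,0],
  ],
)

```text
time: 9.87
ee_pos: [0.5775, 0.1474, 0.0574]
orientation: [180.0, 0.0, -180.0]
wrist_force: [-3.8, -0.2, 14.0]
width: -0.0001
finger_force: 7.1
```

Request:
apply_moves(
  deltas=[
    [0,0,0,0,0,-0.03,0],
    [0,0,0,0,0,-0.06,0],
    [0,0,0,0,0,-0.1,0],
    [0,0,0,0,0,-0.1,0],
    [0,0,0,0,0,-0.1,0],
  ],
)

```text
time: 10.28
ee_pos: [0.5774, 0.1475, 0.0564]
orientation: [180.0, 0.0, -180.0]
wrist_force: [-3.8, -0.9, 13.8]
width: 0.0
finger_force: 6.9
```

Request:
apply_moves(
  deltas=[
    [0,0,0,0,0,-0.03,0],
    [0,0,0,0,0,-0.06,0],
    [0,0,0,0,0,-0.1,0],
    [0,0,0,0,0,-0.1,0],
    [0,0,0,0,0,-0.1,0],
  ],
)

```text
time: 10.7
ee_pos: [0.5774, 0.1475, 0.0561]
orientation: [180.0, 0.0, -180.0]
wrist_force: [-5.3, -1.3, 20.4]
width: -0.0001
finger_force: 9.9
```

Request:
apply_moves(
  deltas=[
    [0,0,0,0,0,-0.02,0],
    [0,0,0,0,0,-0.05,0],
    [0,0,0,0,0,-0.05,0],
    [0,0,0,0,0,-0.05,0],
    [0,0,0,0,0,-0.05,0],
  ],
)

```text
time: 11.12
ee_pos: [0.5774, 0.1475, 0.0561]
orientation: [180.0, 0.0, -180.0]
wrist_force: [-6.3, -1.6, 23.8]
width: 0.0004
finger_force: 11.6
```

Hard stop at 24 N after about 4.4 mm of travel. I'll lift, then press the edge lightly to check that it no longer rocks.

Request:
apply_moves(
  deltas=[
    [0,0,0,0,0,0.2,0],
    [0,0,0,0,0,0.5,0],
    [0,0,0,0,0,0.8,0],
    [0,0,0,0,0,1.1,0],
    [0,0,0,0,0,1.2,0],
  ],
)

```text
time: 11.53
ee_pos: [0.5776, 0.1475, 0.0655]
orientation: [180.0, 0.0, -180.0]
wrist_force: [-0.1, 0.2, 0.4]
width: 0.0
finger_force: 0.0
```

Request:
apply_moves(
  deltas=[
    [0,0,0,0.6,0,0,0],
    [0,0,0,1.3,0,0,0],
    [0,0,0,2.0,0,0,0],
    [0,0,0,2.4,0,0,0],
    [0,0,0,2.4,0,0,0],
  ],
)

```text
time: 11.95
ee_pos: [0.6029, 0.1472, 0.0651]
orientation: [180.0, 0.1, 180.0]
wrist_force: [0.3, -0.1, -0.7]
width: -0.0003
finger_force: 0.0
```

Request:
apply_moves(
  deltas=[
    [0,0,0,0,0,-0.15,0],
    [0,0,0,0,0,-0.35,0],
    [0,0,0,0,0,-0.55,0],
    [0,0,0,0,0,-0.7,0],
    [0,0,0,0,0,-0.7,0],
  ],
)

```text
time: 12.37
ee_pos: [0.6008, 0.1475, 0.0578]
orientation: [-180.0, -0.1, -180.0]
wrist_force: [-0.3, 0.0, 0.5]
width: 0.0001
finger_force: 0.0
```

Request:
apply_moves(
  deltas=[
    [0,0,0,0,0,-0.05,0],
    [0,0,0,0,0,-0.1,0],
    [0,0,0,0,0,-0.15,0],
    [0,0,0,0,0,-0.2,0],
    [0,0,0,0,0,-0.2,0],
  ],
)

```text
time: 12.78
ee_pos: [0.6014, 0.1475, 0.0563]
orientation: [180.0, 0.0, -180.0]
wrist_force: [-0.5, 0.5, -0.6]
width: 0.0
finger_force: 0.0
```

Request:
apply_moves(
  deltas=[
    [0,0,0,0,0,-0.02,0],
    [0,0,0,0,0,-0.04,0],
    [0,0,0,0,0,-0.04,0],
    [0,0,0,0,0,-0.04,0],
    [0,0,0,0,0,-0.04,0],
  ],
)

```text
time: 13.2
ee_pos: [0.6014, 0.1475, 0.0562]
orientation: [180.0, 0.0, -180.0]
wrist_force: [-1.8, -0.2, 4.9]
width: 0.0002
finger_force: 2.2
```

```bash
python3 - <<'E'
from flow import *
flow([(130,390),(298,412),(316,277)])
E
```

```text
[[0.07999999821186066, 0.5], [-0.10000000149011612, 0.49000000953674316], [-0.009999999776482582, 1.3700000047683716]]
[-1.17 -0.14  5.26] [-0.044  0.3   -0.012] [0.6015 0.1475 0.0562] 13.4
```

It takes 5 N at the edge with no dip, and the whole cover now sits lower. Taking the hand away.

Request:
apply_moves(
  deltas=[
    [0,0,0,0,0,0.3,0],
    [0,0,0,0,0,1.0,0],
    [0,0,0,0,0,2.5,0],
    [0,0,0,0,0,4.5,0],
    [0,0,0,0,0,6.5,0],
  ],
)

```text
time: 13.82
ee_pos: [0.601, 0.1474, 0.1214]
orientation: [-180.0, -0.1, -180.0]
wrist_force: [1.0, 0.6, 0.1]
width: -0.0002
finger_force: 0.0
```

Request:
apply_moves(
  deltas=[
    [0,0,0,0,0,2.0,0],
    [0,0,0,0,0,4.0,0],
    [0,0,0,0,0,5.5,0],
    [0,0,0,0,0,6,0],
    [0,0,0,0,0,6,0],
  ],
)

```text
time: 14.23
ee_pos: [0.6023, 0.1477, 0.1825]
orientation: [179.9, 0.2, -180.0]
wrist_force: [0.5, -0.6, 0.4]
width: 0.0002
finger_force: 0.0
```

Request:
apply_moves(
  deltas=[
    [0,0,0,0,0,0,0],
    [0,0,0,0,0,0,0],
    [0,0,0,0,0,0,0],
    [0,0,0,0,0,0,0],
    [0,0,0,0,0,0,0],
  ],
)

```text
time: 14.65
ee_pos: [0.601, 0.1474, 0.1801]
orientation: [-180.0, -0.1, -180.0]
wrist_force: [0.5, 0.3, 0.1]
width: 0.0
finger_force: 0.0
```

```bash
python3 -c "
from rig import *
s=sense();print(s['ee_pos'],s['wrist_force']);print(sign_off())"
```

```text
[0.60101913 0.14739354 0.18013379] [0.53894767 0.31350195 0.10007746]
the job is handed in; nothing more can be done
None
```

The loose cover was the one at (+50, +50), the first I pressed; I pushed it about 4 mm down onto its ledge, it no longer dips under 5 N at its +x edge, the other three covers were not touched, and the job was handed in at 14.7 s with the hand clear.

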